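Find the fuller grease jar on the balance

TASK

Two closed grease jars look the same but one has more left in it. Stand one jar on each pan of the balance, let go and wait until it has tipped and come to rest; then take the heavier jar, the one whose pan is down, and stand it upright in the empty steel tray, leaving the lighter jar standing on its pan. Set the jars down gently, do not drop them.

Things in the scene. Friction and masses are not known exactly. Their poses are not given: they have to be found in the camera images.
- grease_jar_1: one of two closed round grease jars that look alike: white, printed label, black screw lid; 54 mm across the lid (its top 16 mm), 51 mm across the body, 70 mm tall. One weighs 105 to 135 g, the other 205 to 290 g; which is which is not known beforehand. Starts upright on the bench. Origin: centre of its underside; z up through the lid.
- grease_jar_2: the other grease jar, same look and sizes, other weight. Origin: centre of its underside; z up through the lid.
- balance: two-pan balance fixed on the bench, turned up to 15 degrees. Origin: centre of the underside of its grey 100 x 190 mm base; y along the level beam to the left pan. Pivot in the middle, arms 120 mm. No spring: empty it stays put; loaded, it tips fully to the heavier side within about 1 s. Pans stay level; a jar's place in its pan has no effect.
- pan_left_floor (a point): middle of the inner floor of the balance's left (+y) pan, z up; it moves with the pan. Pans are round aluminium dishes, 98 mm across, flat floor 86 mm, rim 5 mm above the floor. Floors are 93 mm above the bench when level; at the stops one is 14 mm lower, the other 14 mm higher. A free pan sinks to its stop when a jar is let go on it.
- pan_right_floor (a point): the same point of the right (-y) pan, of the same size; comparing its height with the left one's tells which side is down.
- tray: empty square tray of bare steel, 130 x 130 mm outside, 15 mm high, walls and floor 3 mm thick, open above, fixed on the bench. Origin: centre of its underside; its sides lie along its x and y axes.
Not all that is in view belongs to the job. What is shaped like the grease_jar_2 but green or red is not meant.

How it is judged:
On the way, in this order (a step that is already met when the one before it is completed fails the run):
1. one jar stands on each pan, let go, and the balance has come to rest tipped to one side ((((distance between grease_jar_1 and pan_left_floor below 0.025 m and angle between grease_jar_1's own z axis and vertical below 0.15 rad) and (distance between grease_jar_2 and pan_right_floor below 0.025 m and angle between grease_jar_2's own z axis and vertical below 0.15 rad)) or ((distance between grease_jar_1 and pan_right_floor below 0.025 m and angle between grease_jar_1's own z axis and vertical below 0.15 rad) and (distance between grease_jar_2 and pan_left_floor below 0.025 m and angle between grease_jar_2's own z axis and vertical below 0.15 rad))) and (z of pan_left_floor in the frame of pan_right_floor below -0.02 m or z of pan_right_floor in the frame of pan_left_floor below -0.02 m) and contact force between the fingers and grease_jar_1 below 0.2 N and contact force between the fingers and grease_jar_2 below 0.2 N and linear speed of each of grease_jar_1, grease_jar_2 below 0.005 m/s), for 0.4 s.
2. the jar on the lowered pan is gripped, while the other jar stands on the raised pan ((((distance between grease_jar_1 and pan_left_floor below 0.025 m and angle between grease_jar_1's own z axis and vertical below 0.15 rad) and (distance between grease_jar_2 and pan_right_floor below 0.025 m and angle between grease_jar_2's own z axis and vertical below 0.15 rad) and z of pan_left_floor in the frame of pan_right_floor below -0.02 m and contact force between the fingers and grease_jar_1 above 1 N and contact force between the fingers and grease_jar_2 below 0.2 N) or ((distance between grease_jar_1 and pan_right_floor below 0.025 m and angle between grease_jar_1's own z axis and vertical below 0.15 rad) and (distance between grease_jar_2 and pan_left_floor below 0.025 m and angle between grease_jar_2's own z axis and vertical below 0.15 rad) and z of pan_right_floor in the frame of pan_left_floor below -0.02 m and contact force between the fingers and grease_jar_1 above 1 N and contact force between the fingers and grease_jar_2 below 0.2 N) or ((distance between grease_jar_2 and pan_left_floor below 0.025 m and angle between grease_jar_2's own z axis and vertical below 0.15 rad) and (distance between grease_jar_1 and pan_right_floor below 0.025 m and angle between grease_jar_1's own z axis and vertical below 0.15 rad) and z of pan_left_floor in the frame of pan_right_floor below -0.02 m and contact force between the fingers and grease_jar_2 above 1 N and contact force between the fingers and grease_jar_1 below 0.2 N) or ((distance between grease_jar_2 and pan_right_floor below 0.025 m and angle between grease_jar_2's own z axis and vertical below 0.15 rad) and (distance between grease_jar_1 and pan_left_floor below 0.025 m and angle between grease_jar_1's own z axis and vertical below 0.15 rad) and z of pan_right_floor in the frame of pan_left_floor below -0.02 m and contact force between the fingers and grease_jar_2 above 1 N and contact force between the fingers and grease_jar_1 below 0.2 N))), for 0.05 s.
At the end, for the whole second after the job is handed in: The jar that was gripped off the lowered pan stands upright (within 8 degrees) on the floor of the tray; the other jar stands upright on the floor of its pan, within 25 mm of the pan's middle; both are let go and at rest (((x of grease_jar_1 in the frame of tray between -0.045 and 0.045 m and y of grease_jar_1 in the frame of tray between -0.045 and 0.045 m and z of grease_jar_1 in the frame of tray below 0.008 m and angle between grease_jar_1's own z axis and vertical below 0.15 rad and ((distance between grease_jar_2 and pan_left_floor below 0.025 m and angle between grease_jar_2's own z axis and vertical below 0.15 rad) or (distance between grease_jar_2 and pan_right_floor below 0.025 m and angle between grease_jar_2's own z axis and vertical below 0.15 rad)) and linear speed of each of grease_jar_1, grease_jar_2 below 0.02 m/s and contact force between the fingers and grease_jar_1 below 0.2 N and contact force between the fingers and grease_jar_2 below 0.2 N) or (x of grease_jar_2 in the frame of tray between -0.045 and 0.045 m and y of grease_jar_2 in the frame of tray between -0.045 and 0.045 m and z of grease_jar_2 in the frame of tray below 0.008 m and angle between grease_jar_2's own z axis and vertical below 0.15 rad and ((distance between grease_jar_1 and pan_left_floor below 0.025 m and angle between grease_jar_1's own z axis and vertical below 0.15 rad) or (distance between grease_jar_1 and pan_right_floor below 0.025 m and angle between grease_jar_1's own z axis and vertical below 0.15 rad)) and linear speed of each of grease_jar_1, grease_jar_2 below 0.02 m/s and contact force between the fingers and grease_jar_1 below 0.2 N and contact force between the fingers and grease_jar_2 below 0.2 N))); the robot touches nothing.
It fails at once if grease jar 1 is dropped or thrown (faster than 0.7 m/s with no finger on it, a fall of about 25 mm) (contact force between the fingers and grease_jar_1 below 0.2 N and linear speed of grease_jar_1 above 0.7 m/s).
It fails at once if grease jar 2 is dropped or thrown (faster than 0.7 m/s with no finger on it, a fall of about 25 mm) (contact force between the fingers and grease_jar_2 below 0.2 N and linear speed of grease_jar_2 above 0.7 m/s).
It also fails if it takes over 72 s, if anything falls off the work surface, if the arm or the gripper's body presses on something with over 40 N, if the wrist force passes 120 N, or if a joint passes its speed limit or range.

ROBOT

A 7-joint arm with a two-finger parallel gripper is mounted at the origin on a cart in front of the work surface, level with it; the furniture and walls round the work are solid. World frame = base frame: x ahead of the robot, y to its left, z up, the work surface at z = 0. Lengths are in m, angles in rad, forces in N, time in s.
With the tool pointing down it reaches from about 0.4 to 0.9 m from the base axis. Payload 5.6 kg.
Tool frame: the origin (TCP) lies midway between the tips of the shut fingers; the grasp point (between the pads) lies 19 mm behind it; y points along the fingers, z is the direction in which the jaws open and shut, and the axes are right-handed (so a half turn about y gives the same grasp; the last joint's range is limited). The gripper opens to 92 mm and grips with 3 to 60 N. Pads are 20 mm wide; open, the fingers measure 128 mm over their backs; the gripper's body (75 mm by 189 mm) begins 69 mm behind the grasp point.
Start: joints at [1.067, 0.468, -0.012, 1.603, 0.006, 1.071, -0.056], TCP at [0.289, -0.582, 0.215] pointing down, gripper open.
Joint ranges: [-2.53, 2.53], [-0.31, 2.02], [-1.57, 1.55], [0.28, 2.44], [-1.29, 4.43], [0.15, 1.84], [-2.92, 2.92]. Speed limits (rad/s): [2.57, 2.57, 3.14, 3.14, 3.14, 3.14, 3.14].

INTERFACE

Orientations are given as a 3x3 rotation matrix whose columns are the frame's x, y, z axes.
In Python, from station import env, effector, solver, viewer, workorder, search_frame, tip_of gives the robot as it stands. Calls block until the motion is done:
- env.reach(position, orientation): joint-space move of the TCP to a pose.
- env.movel(position, frame=None, rate=0.15): straight line of the TCP; frame=None keeps the orientation; rate is the mean speed in m/s.
- env.goto_joints(angles): joint-space move.
- effector.release() and effector.grasp(squeeze=None): open the fingers fully, or close them until they stop; squeeze is the grip in N (None keeps the last).
- env.pause(seconds).
- solver.inverse_kinematics(position, orientation): joint angles nearest the present ones, or None.
- env.sense(): the state.
- viewer.read_camera(name): name is "scene" or "top" or "wrist"; returns (picture, depth): 384x512x3 uint8, red, green, blue; 384x512 float32, m along the optical axis (not along the pixel's ray), 0 where there is no reading.
- viewer.camera_info(name): a dict with "intrinsics" (3x3 intrinsics, pixels), "eye" and "rotation" of the camera in the world; the wrist camera has in their place "T_tool_cam" (4x4, takes a point from camera to tool coordinates, whose origin is the TCP and whose axes are the tool frame's). Camera axes: x right, y up, looking along -z (the intrinsics and any distortion apply to the point x, -y, -z); pixel columns grow to the right and rows downward; lengths in m; the calibration is good to about 2 mm. The wrist camera is an equidistant fisheye: a pixel r from the principal point sees the ray r / f radians off the axis. A picture is of the moment at which its call begins: read the wrist's pose just before it. camera_info takes no time and is no camera call.
A pose or a line that the arm cannot do raises env.PlanningError and nothing moves.
- workorder.finish_job(): hands the job in, once; it reports no verdict.
Trained networks look in the newest picture that a camera, given by its name, has taken for a name from the list of things; names that differ only in an ending like _2 or _b are one class to them, and where a whole thing is asked for, a point or a joint stands for the part that bears it (a point fixed in the world has none). Each returns a list of dicts, best first, with "score" (0 to 1); they miss things now and then, are a little off and sometimes report something else, mostly with a low value. They report only what shows in the picture. A call takes as long as a camera call. They do not tell look-alikes from the thing itself.
- search_frame(camera, name): "at" ([x, y, z] in m, in world coordinates, good to about 4 mm: the middle of the surface that is visible of it).
- tip_of(camera, name): "at" ([x, y, z] in m, in world coordinates, good to about 4 mm: a listed point, or the origin of a listed thing).
The state is a dict: "t": time; "joint_positions": joint angles; "joint_velocities": joint speeds; "tau": joint torques, N m; "ee_pos": TCP position; "tcp_rot": TCP orientation; "wrist_force": force on the tool from outside, world axes, zero at the start; "moment": the same for the moment, N m; "gripper_width": finger opening in m.
Only numpy, scipy, OpenCV 4.12 (cv2) and the standard library are available. Lean on these libraries where they do the work, as an engineer would, in place of code of your own. Each camera call takes 0.05 s, during which the arm holds its last target.

## Working session

There is one attempt and no reset: what is moved stays moved. The work goes in short steps, each a Python script; the robot and the scene stay as the last script left them, time stands still between calls to the robot, and variables do not carry over. Pictures are saved under pics/ and viewed, and the job is handed in when it is done.

```bash
mkdir -p pics; ls; python3 - <<'E'
from station import env, effector, solver, viewer, workorder, search_frame, tip_of
import cv2
s=env.sense(); print(s['t'],s['ee_pos'],s['tcp_rot'],s['gripper_width'])
for c in ['scene','top']:
    im,d=viewer.read_camera(c); cv2.imwrite(f'pics/{c}0.png',im[:,:,::-1])
    print(c,viewer.camera_info(c))
    for n in ['grease_jar_1','balance','tray','pan_left_floor','pan_right_floor']:
        for r in tip_of(c,n): print(n,r)
E
```

```text
pics
0.0 [ 0.28866341 -0.58171712  0.21363307] [[-8.95741451e-01 -9.48875873e-04  4.44574351e-01]
 [-4.44575333e-01  1.54200249e-03 -8.95740138e-01]
 [ 1.64411449e-04 -9.99998361e-01 -1.80308236e-03]] 0.09164685114456575
scene {'intrinsics': array([[482.47150565,   0.        , 254.23275811],
       [  0.        , 482.47150565, 195.10139418],
       [  0.        ,   0.        ,   1.        ]]), 'eye': array([-0.48200224,  0.8776986 ,  1.06823773]), 'rotation': array([[-0.6082152 ,  0.47726728, -0.63426352],
       [-0.79372806, -0.37410251,  0.47962806],
       [-0.0083688 ,  0.79514983,  0.60635527]])}
grease_jar_1 {'at': [0.5902, 0.3412, 0.0019], 'score': 0.79}
grease_jar_1 {'at': [0.7262, 0.3635, -0.0039], 'score': 0.76}
grease_jar_1 {'at': [0.6122, 0.459, 0.0007], 'score': 0.58}
grease_jar_1 {'at': [0.4288, 0.2396, -0.0024], 'score': 0.56}
balance {'at': [0.6161, 0.0244, -0.0009], 'score': 0.89}
tray {'at': [0.4373, -0.2424, 0.0012], 'score': 0.78}
pan_left_floor {'at': [0.6338, 0.1381, 0.097], 'score': 0.75}
top {'intrinsics': array([[377.59162846,   0.        , 255.24421693],
       [  0.        , 377.59162846, 187.06376052],
       [  0.        ,   0.        ,   1.        ]]), 'eye': array([0.37316856, 0.10994045, 1.10024179]), 'rotation': array([[ 0.00246124,  0.98188632, -0.18945499],
       [-0.99996187,  0.00400405,  0.00776104],
       [ 0.00837905,  0.18942866,  0.98185873]])}
grease_jar_1 {'at': [0.6093, 0.4577, -0.0028], 'score': 0.95}
grease_jar_1 {'at': [0.722, 0.3626, 0.0022], 'score': 0.87}
grease_jar_1 {'at': [0.5855, 0.3394, -0.002], 'score': 0.74}
grease_jar_1 {'at': [0.4256, 0.2406, 0.0059], 'score': 0.66}
balance {'at': [0.6122, 0.0208, 0.0025], 'score': 0.6}
tray {'at': [0.4342, -0.2508, -0.0024], 'score': 0.76}
pan_left_floor {'at': [0.6383, 0.1429, 0.0969], 'score': 0.94}
pan_right_floor {'at': [0.5945, -0.0979, 0.0885], 'score': 0.95}
```

View pics/scene0.png

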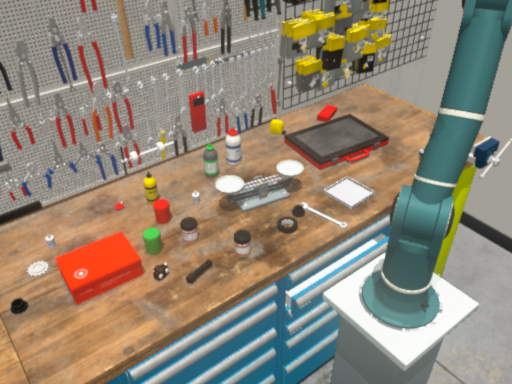

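View pics/top0.png

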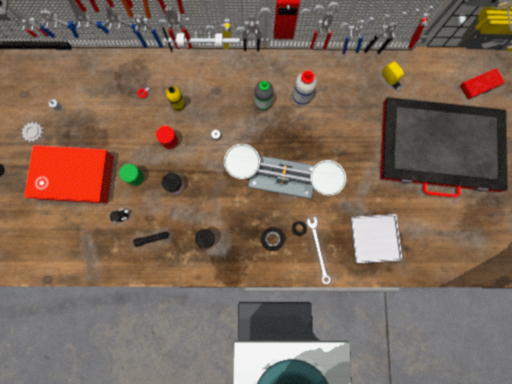

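The scene view has four jar-shaped things: red at (162,210), green at (152,240), and white with a black lid at (189,229) and (242,242). I choose the last two, which are at (172,183) and (205,238) in the top view. Next I'll crop in close and measure with depth.

```bash
cat > h.py <<'E'
from station import env, effector, solver, viewer, workorder, search_frame, tip_of
import cv2, numpy as np
def cloud(c):
    im,d=viewer.read_camera(c); i=viewer.camera_info(c); K=i['intrinsics']
    v,u=np.mgrid[:384,:512]
    P=np.stack([(u-K[0,2])/K[0,0]*d,-(v-K[1,2])/K[1,1]*d,-d],-1)@np.array(i['rotation']).T+i['eye']
    P[d==0]=np.nan
    return im,P
def sel(P,c,r,z0,z1):
    m=(np.hypot(P[...,0]-c[0],P[...,1]-c[1])<r)&(P[...,2]>z0)&(P[...,2]<z1)
    return m
def circ(p):
    (c,r)=cv2.minEnclosingCircle(p[:,:2].astype(np.float32)); return np.array(c),r
E
python3 - <<'E'
from h import *
im,P=cloud('top'); im2,P2=cloud('scene')
a=im[150:270,110:270]; b=im2[190:270,130:270]
out=np.vstack([cv2.resize(a,(640,480)),])
cv2.imwrite('pics/ctop.png',out[:,:,::-1]); cv2.imwrite('pics/cscene.png',cv2.resize(b,(700,400),interpolation=cv2.INTER_CUBIC)[:,:,::-1])
for Q in (P,P2):
  for n,c,r,z0,z1 in [('A',(.587,.34),.045,.06,.085),('B',(.427,.24),.045,.06,.085),('L',(.636,.14),.065,.085,.115),('R',(.594,-.098),.065,.085,.115),('T',(.436,-.248),.1,.01,.03),('T2',(.436,-.248),.1,.001,.03)]:
    m=sel(Q,c,r,z0,z1); p=Q[m]
    cc,rr=circ(p); print(n,len(p),'circ',cc.round(4),round(rr,4),'mean',p.mean(0).round(4),'zmed',np.median(p[:,2]).round(4))
    if n=='T2' : print(cv2.minAreaRect(p[:,:2].astype(np.float32)))
E
```

```text
A 295 circ [0.5846 0.3378] 0.0278 mean [0.5844 0.3362 0.0697] zmed 0.0698
B 317 circ [0.43   0.2388] 0.0268 mean [0.4297 0.2384 0.0698] zmed 0.0699
L 961 circ [0.6379 0.1389] 0.0491 mean [0.6381 0.1391 0.0986] zmed 0.0983
R 939 circ [ 0.5943 -0.0968] 0.049 mean [ 0.5953 -0.0978  0.0894] zmed 0.089
T 242 circ [ 0.4351 -0.247 ] 0.0903 mean [ 0.4346 -0.247   0.0145] zmed 0.0145
T2 2447 circ [ 0.4361 -0.2481] 0.0999 mean [ 0.4353 -0.2471  0.0045] zmed 0.0033
((0.43595799803733826, -0.24801740050315857), (0.19625666737556458, 0.19835372269153595), 42.44287109375)
A 164 circ [0.5793 0.3394] 0.0295 mean [0.5775 0.3403 0.0679] zmed 0.0682
B 187 circ [0.4244 0.24  ] 0.0293 mean [0.422  0.2429 0.068 ] zmed 0.0685
L 399 circ [0.634  0.1415] 0.0519 mean [0.6346 0.1395 0.0973] zmed 0.097
R 292 circ [ 0.5876 -0.0979] 0.0537 mean [ 0.5928 -0.0963  0.0886] zmed 0.0881
T 136 circ [ 0.4278 -0.2418] 0.0899 mean [ 0.4295 -0.2426  0.0133] zmed 0.013
T2 788 circ [ 0.4362 -0.2487] 0.0996 mean [ 0.4311 -0.2453  0.0056] zmed 0.004
((0.43593651056289673, -0.2456500083208084), (0.19115516543388367, 0.19363170862197876), 52.640010833740234)
```

View pics/cscene.png

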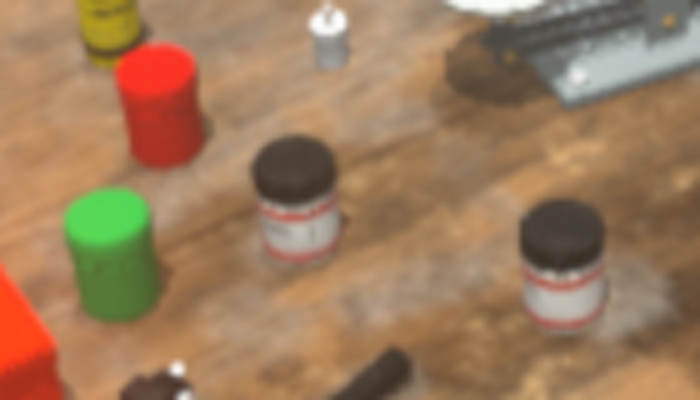

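The crop confirms it: both white-bodied, labelled jars with black lids (tops at z = 0.070, about 54 mm across) are the wanted ones, and the solid green and red cans are decoys. Pan spacing measures 240 mm, as specified. I'll start with the near jar B.

```bash
cat >> h.py <<'E'
def R(phi):
    z=np.array([np.cos(phi),np.sin(phi),0]); y=np.array([0,0,-1.]); return np.column_stack([np.cross(y,z),y,z])
def az(p): return np.arctan2(p[1],p[0])
def st(l=''):
    s=env.sense(); print(l,'t',round(s['t'],2),'p',np.round(s['ee_pos'],4),'F',np.round(s['wrist_force'],2),'w',round(s['gripper_width'],4)); return s
def fz(n=5):
    f=[]
    for _ in range(n): env.pause(.05); f.append(env.sense()['wrist_force'])
    return np.mean(f,0)
def snap(c,n):
    im,d=viewer.read_camera(c); cv2.imwrite('pics/'+n,im[:,:,::-1])
A=np.array([.584,.338]);B=np.array([.4285,.239]);L=np.array([.637,.1392]);Rt=np.array([.5945,-.0973]);T=np.array([.4357,-.2478])
E
python3 - <<'E'
from h import *
im,P=cloud('top'); m=(P[...,2]>.115)&(P[...,0]>.4)&(P[...,0]<.86)&(abs(P[...,1])<.35)
n,lab,stt,c=cv2.connectedComponentsWithStats(m.astype(np.uint8))
for i in range(1,n):
    if stt[i,4]>20: q=P[lab==i]; print(stt[i],np.nanmin(q,0).round(3),np.nanmax(q,0).round(3))
env.reach([*B,.17],R(az(B))); st('over')
f0=fz(); print(f0)
snap('wrist','w1.png')
env.movel([*B,.043]); st('down')
effector.grasp(15); st('grip')
env.movel([*B,.20]); st('up'); f=fz(); print(f-f0)
E
```

```text
[299  79  15  10  86] [ 0.845 -0.059  0.116] [ 0.86  -0.02   0.143]
[260  82   9   9  73] [0.837 0.067 0.115] [0.86  0.09  0.138]
over t 3.68 p [0.429  0.2383 0.1699] F [ 0.24 -0.13  0.74] w 0.0921
[ 0.16119025 -0.13601347 -0.09647787]
down t 4.98 p [0.4289 0.2395 0.0436] F [-0.11  0.44 -0.51] w 0.0918
grip t 5.65 p [0.4288 0.2391 0.0431] F [ 0.99 -0.32  1.52] w 0.0532
up t 6.85 p [0.428  0.2385 0.1992] F [-0.85 -0.01 -3.24] w 0.053
[-0.33532969  0.29332707 -2.39389906]
```

View pics/w1.png

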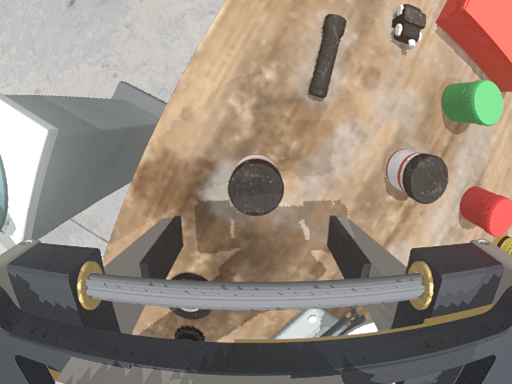

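The wrist view shows the black lid of the near jar centred between the fingers at (256,187), with the other jar at (425,177) and the cans beyond. The grip width of 53 mm matches the lid. The load of about 2.4 N suggests this is the heavier jar. I'll put it on the right pan and ease the pan down to its stop.

```bash
python3 - <<'E'
from h import *
env.movel([*B,.27],rate=.3)
env.reach([*Rt,.27],R(az(Rt))); f0=fz(10); st('over'); print(f0)
env.movel([*Rt,.145],rate=.15)
env.movel([*Rt,.126],rate=.04); print(fz(4)[2])
z=.126
while z>.117:
    z-=.0015; env.movel([*Rt,z],rate=.02); f=fz(4)[2]; print(round(z,4),f.round(2))
    if f-f0[2]>3: break
st('placed'); snap('scene','s2.png')
E
```

```text
over t 9.38 p [ 0.5945 -0.0971  0.27  ] F [-0.06 -0.54 -1.97] w 0.0529
[-0.02190806 -0.05984987 -2.6654062 ]
-2.485630450466627
0.1245 -2.75
0.123 -2.3
0.1215 0.32
0.12 7.15
placed t 12.99 p [ 0.5952 -0.0973  0.1213] F [-0.56 -0.17  6.96] w 0.0531
```

View pics/s2.png

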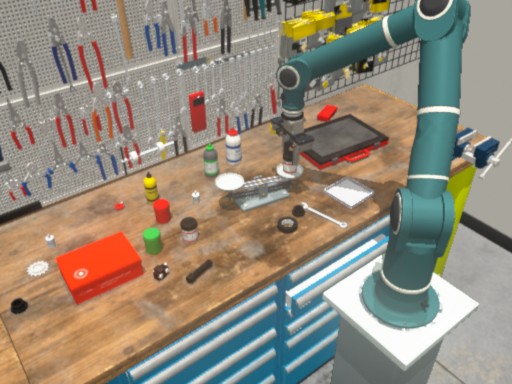

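The jar is now on the right pan at (290,170), with the pan at its stop. The contact height of 0.1215 matches the predicted 0.122. I'll release it, check, and fetch the other jar.

```bash
python3 - <<'E'
from h import *
env.movel([*Rt,.1213],rate=.02)
effector.release(); st('rel'); env.movel([*Rt,.25],rate=.25)
im,P=cloud('top')
m=sel(P,Rt,.05,.135,.165);p=P[m]; print('jarR',m.sum(),circ(p),np.median(p[:,2]))
m=sel(P,L,.06,.085,.125);p=P[m]; print('panL',m.sum(),circ(p),np.median(p[:,2]))
env.reach([*A,.19],R(az(A))); f0=fz(8)
env.movel([*A,.043]); effector.grasp(15); st('grip')
env.movel([*A,.19]); f1=fz(8); st('up'); print('weight',f1-f0)
im,P=cloud('top')
m=sel(P,Rt,.05,.135,.165);p=P[m]; print('jarR',m.sum(),circ(p),np.median(p[:,2]))
m=sel(P,L,.06,.085,.125);p=P[m]; print('panL',m.sum(),circ(p),np.median(p[:,2]))
snap('scene','s3.png')
E
```

```text
rel t 14.01 p [ 0.5945 -0.0973  0.1213] F [-0.45 -0.11 -0.25] w 0.0919
jarR 247 (array([ 0.59519446, -0.09648872]), 0.02733217366039753) 0.14829638739254936
panL 972 (array([0.637362  , 0.13818876]), 0.048865027725696564) 0.10788939337284698
grip t 18.54 p [0.5841 0.3381 0.0431] F [ 0.08  0.71 -0.62] w 0.0531
up t 20.07 p [0.5839 0.338  0.1897] F [ 1.34 -0.36 -0.66] w 0.0531
weight [ 0.32774597  0.11630869 -0.81481953]
jarR 344 (array([ 0.59525794, -0.0979621 ]), 0.027319321408867836) 0.14838965238527063
panL 257 (array([0.65467143, 0.13163255]), 0.04309295490384102) 0.10855395203163043
```

View pics/s3.png

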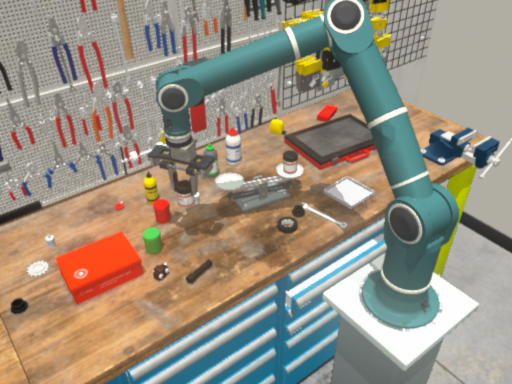

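Jar B stands upright on the right pan at (290,162), with its lid top at 0.148 (stop floor 0.079 + 0.070). The jar now held weighs about 1 N, so it's the lighter one, and it goes on the raised left pan (floor about 0.107).

```bash
python3 - <<'E'
from h import *
env.movel([*A,.27],rate=.3)
env.reach([*L,.27],R(az(L))); f0=fz(10); print(f0)
env.movel([*L,.165]); env.movel([*L,.1535],rate=.04); z=.1535
while z>.1475:
    f=fz(6)[2]; print(round(z,4),f.round(2))
    if f-f0[2]>.9: break
    z-=.001; env.movel([*L,z],rate=.02)
st('placed')
effector.release(); st('rel'); env.movel([*L,.28],rate=.2)
env.pause(.6)
im,P=cloud('top'); cv2.imwrite('pics/t4.png',im[:,:,::-1])
m=sel(P,Rt,.05,.135,.165);p=P[m]; print('jarR',m.sum(),circ(p),np.median(p[:,2]))
m=sel(P,L,.05,.165,.195);p=P[m]; print('jarL',m.sum(),circ(p),np.median(p[:,2]))
snap('scene','s4.png')
E
```

```text
[ 0.050634    0.40366508 -1.08202108]
0.1535 -1.07
0.1525 -1.34
0.1515 -1.41
0.1505 -0.94
0.1495 1.13
placed t 25.71 p [0.637  0.1393 0.1496] F [-0.59 -0.42  1.48] w 0.0534
rel t 26.43 p [0.637  0.1392 0.1495] F [-0.42  0.3   0.1 ] w 0.0917
jarR 0 (array([0., 0.]), 0.0) nan
jarL 33 (array([0.65696192, 0.13788083]), 0.014747428707778454) 0.17766104275500572
  return _methods._mean(a, axis=axis, dtype=dtype,
  ret = ret.dtype.type(ret / rcount)
```

View pics/s4.png

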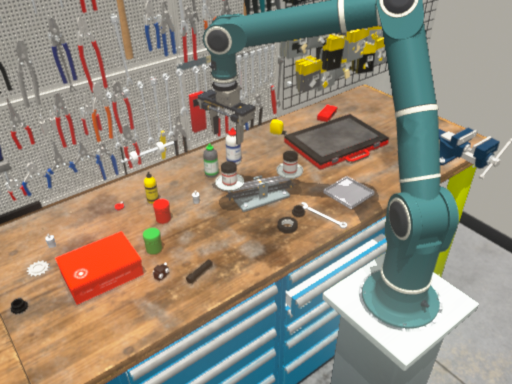

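Both jars stand upright on their pans at (230,170) and (290,162), with the left one higher at 0.178. The arm blocked the top view of the right jar, so I'll check it from the side before gripping. I'll lift slowly so the left pan sinks gently.

```bash
python3 - <<'E'
from h import *
env.reach([*Rt,.25],R(az(Rt))); 
im,P=cloud('scene')
for n,c in(('R',Rt),('L',L)):
    p=P[sel(P,c,.04,.13,.195)]; print(n,len(p),np.percentile(p[:,2],97).round(4) if len(p) else None)
im,P=cloud('top'); m=sel(P,L,.05,.165,.195);p=P[m]; print('jarL',m.sum(),circ(p),np.median(p[:,2]))
f0=fz(6)
env.movel([*Rt,.1225]); effector.grasp(15); s=st('grip'); env.pause(.3)
env.movel([*Rt,.165],rate=.025); f=fz(6); st('up'); print(f-f0)
env.movel([*Rt,.22],rate=.15)
im,P=cloud('top')
for z0,z1 in((.165,.195),(.13,.165)):
    m=sel(P,L,.05,z0,z1);p=P[m]; print('jarL',m.sum(),circ(p) if len(p) else '',np.median(p[:,2]) if len(p) else '')
snap('scene','s5.png')
E
```

```text
R 150 0.1509
L 274 0.1788
jarL 357 (array([0.63814467, 0.1381138 ]), 0.02732442319393158) 0.1772148821554662
grip t 30.95 p [ 0.5946 -0.0974  0.1226] F [-0.59 -0.85  1.11] w 0.053
up t 33.4 p [ 0.5945 -0.0973  0.165 ] F [-0.36 -0.53 -2.2 ] w 0.053
[ 0.12215463  0.10959267 -2.58334713]
jarL 0  
jarL 345 (array([0.63818187, 0.13800447]), 0.02726384624838829) 0.148710111834372
```

View pics/s5.png

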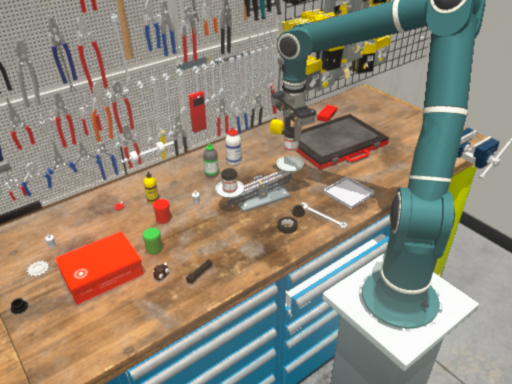

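The heavy jar is held at (292,135), and the light jar stands upright on the left pan, which has sunk gently (lid at 0.149). Next, the tray.

```bash
python3 - <<'E'
from h import *
env.movel([*Rt,.25],rate=.2)
env.reach([*T,.2],R(az(T))); f0=fz(8)
env.movel([*T,.06]); env.movel([*T,.0495],rate=.04); z=.0495
while z>.043:
    f=fz(4)[2]; print(round(z,4),f.round(2))
    if f-f0[2]>2: break
    z-=.001; env.movel([*T,z],rate=.02)
effector.release(); st('rel'); env.movel([*T,.25],rate=.2)
env.reach([.35,-.5,.25],R(-.96)); env.pause(.3)
im,P=cloud('top')
for n,c,z0,z1 in(('L',L,.135,.165),('T',T,.06,.085)):
    m=sel(P,c,.05,z0,z1);p=P[m]; print(n,m.sum(),circ(p),p[:,2].min(),np.median(p[:,2]))
snap('scene','s6.png'); st()
E
```

```text
0.0495 -2.13
0.0485 -2.27
0.0475 -2.29
0.0465 6.01
rel t 39.38 p [ 0.4357 -0.2478  0.0465] F [ 0.16 -0.02 -0.11] w 0.0918
L 342 (array([0.63781589, 0.13836238]), 0.02713995985686779) 0.1351244410110949 0.14851319539999963
T 329 (array([ 0.43665415, -0.24775773]), 0.02726999670267105) 0.06061401919005194 0.07280155988383963
 t 41.99 p [ 0.3504 -0.4996  0.2502] F [-0.16  0.39  0.19] w 0.0923
```

View pics/s6.png

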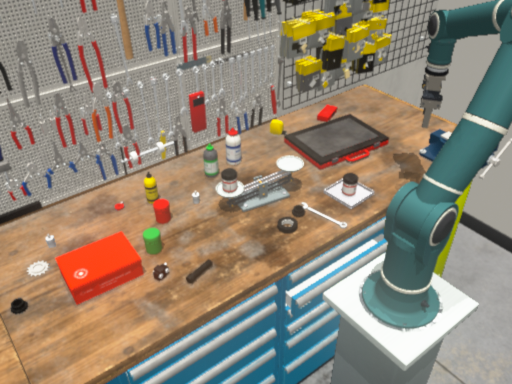

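The heavy jar stands in the tray at (350,183) with its top at 0.073 (3 + 70 mm). The light jar stands on its pan at (230,180), and the arm is clear.

```bash
python3 -c "
from h import *
workorder.finish_job()"
```

```text
the job is handed in; nothing more can be done
```

I weighed both jars on the balance, moved the heavier one to the steel tray, and handed the job in at about 42 s of the 72 s allowed. `finish_job()` gives no verdict, so success isn't confirmed beyond my own checks.

- **Weighing:** The near jar went on the right pan and the far jar on the left. The balance came to rest with the right pan down: lid tops measured 0.151 m on the right and 0.178 m on the left. The wrist force agreed, at about 2.5 N for the right jar and 0.8–1.1 N for the left.
- **Moving:** I gripped the right jar on its lowered pan and lifted it slowly, so the left pan sank gently. I set it down in the tray on contact.
- **Last checks:** The heavy jar stands upright about 1 mm from the tray centre, lid top at 0.073 m as expected. The light jar stands upright on the left pan about 1–2 mm from its centre. The gripper is open and clear of everything.
- **Failed or disagreed:** One top-view check of the right jar failed because the arm blocked it, so I repeated it from the scene camera. The scene camera put the jars about 5 mm off the top camera in x. I used the top camera, and the grasps and placements agreed with it.

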